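Centre-mark a Go bowl lid blank

TASK

Slide the round wooden lid blank along the tile until it is fully home against both cheeks of the V stop, under the marking punch. Then press the punch's plunger head all the way down to its stop, hold it there for about half a second to prick the blank's centre, and let it spring back up. Do not mark the blank anywhere but its centre, leave it home in the V, and do not disturb the bowl stand, ring gauge or handle lying nearby.

Things in the scene. Friction and masses are not known exactly. Their poses are not given: they have to be found in the camera images.
- press: Fixed centre-marking press, dark metal. Origin: on the tile, on the vertical plunger axis; its -x axis points out of the V stop's open side, roughly at the robot. 36 mm square column at x = +135 mm; overarm 26 mm wide, z 100 to 130 mm, from the column to a brass sleeve (radius 17 mm, z 80 to 140 mm) round the axis. No base plate: the blank slides on the tile.
- punch_axis (a point): Fixed point on the plunger axis, 40 mm above the tile, where the punch meets a blank that is home. The V stop round it: two upright cheeks 30 mm tall, 110 mm long, 20 mm thick, 45 degrees either side of the press's +x, inner faces 75 mm from the axis (a 150 mm disc touching both is centred on it); they reach 105 mm to each side.
- plunger_top (a point): Centre of the flat top of the plunger's mushroom head (dark wood, 46 mm diameter, 20 mm thick, flat part of the top 38 mm across). 190 mm above the tile when up; it moves straight down with the plunger.
- plunger (a joint): Travel of the plunger in m: 0 fully up, 0.030 at its hard stop (head meets the sleeve). A spring pushes it back up: about 4 N starts it moving and about 12 to 13 N holds it at the stop. It returns by itself.
- blank: Loose round lid blank of pale wood, 150 mm diameter, 40 mm thick, about 0.5 kg (0.35 to 0.7), lying flat on the tile in front of the V's open side. Origin: centre of its underside, z axis up. Too wide to grasp; push it by its rim. Home: its origin is on the plunger axis.
- bowl_stand: Bystander: dark lacquered persimmon bowl stand, a 110 mm disc on three short feet, 30 mm tall. Origin: centre of its underside.
- ring_gauge: Bystander: flat bone ring, 90 mm outer and 68 mm inner diameter, 12 mm tall. Origin: centre of its underside.
- handle: Bystander: stubby rosewood tool handle with a brass ferrule, lying on the tile, 100 mm long along its own x, 32 mm thick. Origin: centre of its underside.
Mind the look-alikes: they are no part of the job. Several things have the shape of the blank; the one meant has the colours described above.

How it is judged:
On the way, in this order (a step that is already met when the one before it is completed fails the run):
1. the blank is home in the V, centred under the punch, with the plunger still up (horizontal distance between blank and punch_axis below 0.005 m and angle between blank's own z axis and vertical below 0.05 rad and height (world z) of blank below 0.006 m and linear speed of blank below 0.02 m/s and value of joint plunger below 0.006 m), for 0.2 s.
2. the plunger is held down at its stop while the blank is home (horizontal distance between blank and punch_axis below 0.005 m and angle between blank's own z axis and vertical below 0.05 rad and height (world z) of blank below 0.006 m and value of joint plunger above 0.028 m), for 0.2 s.
At the end, for the whole second after the job is handed in: The plunger has sprung back up (within 4 mm of fully up) and the blank lies flat on the tile, at rest, its centre within 5 mm of the plunger axis (horizontal distance between blank and punch_axis below 0.005 m and angle between blank's own z axis and vertical below 0.05 rad and height (world z) of blank below 0.006 m and linear speed of blank below 0.02 m/s and value of joint plunger below 0.004 m); the robot touches nothing.
It fails at once if the plunger is pressed more than 20 mm down while the blank's centre is more than 8 mm from its axis (value of joint plunger above 0.02 m and horizontal distance between blank and punch_axis above 0.008 m).
It fails at once if the bowl stand, ring gauge or handle is moved more than 30 mm (distance of any of bowl_stand, ring_gauge, handle from where it was at the start of the episode above 0.03 m).
It also fails if it takes over 48 s, if anything falls off the work surface, if the arm or the gripper's body presses on something with over 40 N, if the wrist force passes 120 N, or if a joint passes its speed limit or range.

ROBOT

A 6-joint arm with a two-finger parallel gripper is mounted at the origin on the work surface. World frame = base frame: x ahead of the robot, y to its left, z up, the work surface at z = 0. Lengths are in m, angles in rad, forces in N, time in s.
With the tool pointing down it reaches from about 0.25 to 0.85 m from the base axis. Payload 12.5 kg.
Tool frame: the origin (TCP) lies at the very end of the fingers, on their centre line; the grasp point (between the pads) lies 19 mm behind it; x points along the fingers, y is the direction in which the jaws open and shut, and the axes are right-handed (so a half turn about x gives the same grasp; the last joint's range is limited). The gripper opens to 93 mm and grips with 3 to 60 N. Pads are 15 mm wide; open, the fingers measure 128 mm over their backs; the gripper's body (75 mm by 188 mm) begins 65 mm behind the grasp point.
Start: joints at [-1.405, 0.351, 1.652, -0, 1.139, -0.085], TCP at [0.137, -0.533, 0.219] pointing down, gripper open.
Joint ranges: [-2.75, 2.75], [-0.79, 2.1], [0.01, 2.65], [-1.57, 4.71], [0.07, 3.14], [-2.87, 2.87]. Speed limits (rad/s): [2.22, 2.22, 2.79, 3.14, 3.14, 3.14].

INTERFACE

Orientations are given as a rotation vector (axis times angle).
In Python, from bench import sense, get_image, camera_info, job_done gives the robot as it stands.
- The arm moves only by the tool arm_command, never from a script. Its argument "motion" is a list of rows, each a list of 6 numbers: the shift along the tool's x, y, z in cm, then the turn, a rotation vector about the tool's x, y, z in degrees. A call has 1 to 5 rows; each row is the pose to reach, as a shift and turn from the pose commanded when the call began, along the tool's axes at that moment; what a row does not reach only later rows make up. A row lasts 1/8 s, in which the tool goes at most 62.5 mm and 10.7 degrees, less where a joint would pass 70% of its speed; a pose out of reach is approached as far as the arm can. A call with a gripper value outside its range is refused whole. "grip" is the opening in per cent of the stroke, from 0 (shut) to 100 (fully open), set as the call begins (left out, the last holds). The fingers move at their own pace and stop on an object; "grip_force" is the grip in N (left out, the last holds). Time passes only in rows, so rows that repeat a pose let the fingers close. It gives the time, the measured TCP pose, the force and the opening at its end, in the units of the state.
- sense(): the state, without advancing time (a new reading comes with each control period).
- get_image(name): name is "scene" or "top"; returns the picture (384x512x3 uint8, red, green, blue); there is no depth.
- camera_info(name): a dict with "camera_matrix" (3x3 intrinsics, pixels), "distortion" ([k1, k2, p1, p2, k3] as OpenCV has them; the pictures are not rectified), "R" (3x3) and "t" (3): a world point X has camera coordinates R X + t. Camera axes: x right, y down, z forward; pixel columns grow to the right and rows downward; lengths in m; the calibration is good to about 2 mm. A picture is of the moment at which its call begins. camera_info takes no time and is no camera call.
- job_done(): hands the job in, once; it reports no verdict.
The state is a dict: "t": time; "joints": joint angles; "joint_vel": joint speeds; "joint_efforts": joint torques, N m; "tcp_pos": TCP position; "eef_rot": TCP orientation; "ft_force": force on the tool from outside, world axes, zero at the start; "ft_torque": the same for the moment, N m; "opening": finger opening in m.
Only numpy, scipy, OpenCV 4.12 (cv2) and the standard library are available. Lean on these libraries where they do the work, as an engineer would, in place of code of your own. Each camera call takes 0.05 s, during which the arm holds its last target. There are 200 camera calls.

## Working session

There is one attempt and no reset: what is moved stays moved. The work goes in short steps, Python scripts to look and compute and a tool call to move; the robot and the scene stay as the last step left them, time stands still between calls to the robot, and variables do not carry over. Pictures are saved under pics/ and viewed, about 8 in all and at most 12, crops included, and the job is handed in when it is done.

Besides the shell and the picture viewer there is one more tool, called after "Request:" as name([rows], argument=value, ...), one row to a line, values as JSON. arm_command: Moves the arm, as the interface text tells. Its arguments: {"type":"object","properties":{"motion":{"type":"array"},"grip":{"type":"number"},"grip_force":{"type":"number"}},"required":["motion"]}

```bash
mkdir -p pics; ls; cat > h.py <<'E'
import numpy as np,cv2
from bench import sense,get_image,camera_info,job_done
def ray(name,px):
    c=camera_info(name);K=np.array(c["camera_matrix"]);R=np.array(c["R"]);t=np.array(c["t"])
    p=cv2.undistortPoints(np.array(px,float).reshape(-1,1,2),K,np.array(c["distortion"])).reshape(-1,2)
    return -R.T@t,(R.T@np.c_[p,np.ones(len(p))].T).T
def onplane(name,px,z):
    o,d=ray(name,px);return o+d*((z-o[2])/d[:,2])[:,None]
def proj(name,X):
    c=camera_info(name)
    return cv2.projectPoints(np.array(X,float).reshape(-1,1,3),cv2.Rodrigues(np.array(c["R"]))[0],np.array(c["t"]),np.array(c["camera_matrix"]),np.array(c["distortion"]))[0].reshape(-1,2)
def save(name,f):
    im=get_image(name);cv2.imwrite(f,im[:,:,::-1]);return im
E
python3 - <<'E'
from h import *
a=save("scene","pics/scene.png");b=save("top","pics/top.png")
cv2.imwrite("pics/s0.png",a[:,:,::-1])
s=sense();print(s)
for n in("scene","top"):
    c=camera_info(n);print(n,-np.array(c["R"]).T@np.array(c["t"]),np.array(c["R"]).round(2).tolist())
E
```

```text
pics
{'t': 0.1, 'joints': array([-1.40456643e+00,  3.51200197e-01,  1.65233421e+00,  2.61886298e-05,
        1.13910926e+00, -8.46058259e-02]), 'joint_vel': array([ 8.62907891e-04, -1.50466571e-04, -4.81148827e-04,  3.02360647e-07,
        8.28819568e-05,  4.23239713e-04]), 'joint_efforts': array([ 1.17047070e-04, -4.98028922e+01, -2.85703969e+01,  7.00079114e-02,
        2.39206664e-02, -2.99955968e-05]), 'tcp_pos': array([ 0.13649553, -0.53248245,  0.21815533]), 'eef_rot': array([ 2.08834976,  0.26439548, -2.08839001]), 'ft_force': array([ 0.57158482,  0.08006131, -0.04453014]), 'ft_torque': array([ 0.00272417, -0.01873085,  0.00566667]), 'opening': 0.09304616934791302}
scene [0.933027   0.70513424 0.73705531] [[-0.85, 0.53, -0.01], [0.34, 0.52, -0.78], [-0.41, -0.66, -0.62]]
top [0.40291156 0.04976302 1.10336857] [[-0.02, -1.0, 0.01], [-0.99, 0.02, -0.13], [0.13, -0.01, -0.99]]
```

View pics/scene.png

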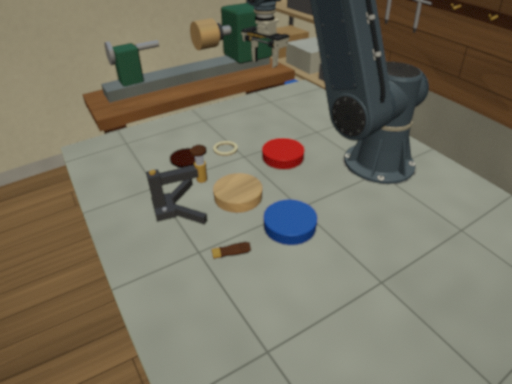

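View pics/top.png

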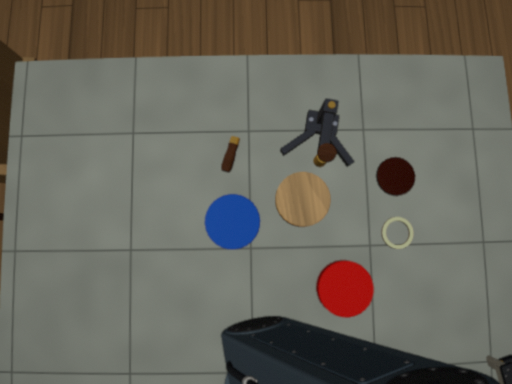

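The top view shows the pale blank at (303,199), the press with its head at (327,153), the handle at (231,154), the stand at (396,176) and the ring at (398,233). The scene view has the blank at (238,192) and the press at (180,190).
Things that could be taken for the blank, in the top view: blue disc (232,222), red disc (345,289), pale wood disc (303,199). The stand at (396,176) is dark. I choose the pale one by its colour.

```bash
python3 - <<'E'
from h import *
a=cv2.imread("pics/scene.png");b=cv2.imread("pics/top.png")
def blob(im,lo,hi,near):
    m=cv2.inRange(cv2.cvtColor(im,cv2.COLOR_BGR2HSV),lo,hi)
    m=cv2.morphologyEx(m,cv2.MORPH_OPEN,np.ones((2,2)))
    n,l,s,c=cv2.connectedComponentsWithStats(m)
    k=1+np.argmin([np.hypot(*(c[i]-near))+(1e3 if s[i,4]<25 else 0) for i in range(1,n)])
    print(near,c[k].round(1),s[k]); 
    cn=max(cv2.findContours((l==k).astype(np.uint8),cv2.RETR_EXTERNAL,cv2.CHAIN_APPROX_NONE)[0],key=len)[:,0]
    return c[k],cn
c,cn=blob(b,(8,50,110),(25,200,255),(303,199))
P=onplane("top",cn,.04)[:,:2]; (cc,r)=cv2.minEnclosingCircle(P.astype(np.float32))
print("blank top",onplane("top",[c],.04),cc,r)
h,hc=blob(b,(0,80,20),(12,255,110),(327,153))
g,gc=blob(a,(0,60,20),(12,255,110),(199,150))
o1,d1=ray("top",[h]);o2,d2=ray("scene",[g])
A=np.c_[d1[0],-d2[0]];s=np.linalg.lstsq(A,o2-o1,rcond=None)[0]
print("head 2view",o1+s[0]*d1[0],o2+s[1]*d2[0],"plane",onplane("top",[h],.185))
print("col",onplane("top",[(332,104)],.135))
for n,z,px in(("stand",.03,(396,176)),("ring",.012,(398,233)),("handle",.02,(231,154)),("blue",.04,(232,222)),("red",.04,(345,289))): print(n,onplane("top",[px],z).round(3))
o=[cv2.resize(b[80:260,200:430],None,fx=3,fy=3,interpolation=cv2.INTER_CUBIC)]
cv2.imwrite("pics/c1.png",o[0])
E
```

```text
(303, 199) [303.6 199.8] [ 276  172   56   56 2427]
blank top [[ 0.50673146 -0.10150484  0.04      ]] (0.5067359805107117, -0.10121244937181473) 0.07662569731473923
(327, 153) [327.9 152.3] [319 144  19  18 263]
(199, 150) [187.3 156.9] [172 147  34  21 450]
head 2view [ 0.61296604 -0.15066904  0.14925146] [ 0.63399354 -0.16270336  0.15640885] plane [[ 0.60509579 -0.14315932  0.185     ]]
col [[ 0.74248508 -0.17038957  0.135     ]]
stand [[ 0.569 -0.364  0.03 ]]
ring [[ 0.412 -0.367  0.012]]
handle [[0.641 0.094 0.02 ]]
blue [[0.45  0.093 0.04 ]]
red [[ 0.267 -0.204  0.04 ]]
```

View pics/c1.png

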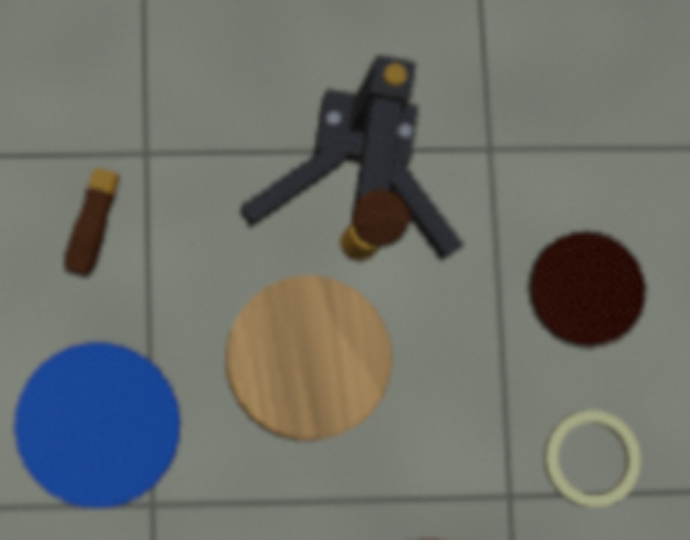

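The crop confirms the pale wood blank, with the V opening toward it and the mushroom head at crop pixel (381,217). In the scene view the head merged with the stand, so I'll check the axis using the cheek tips and the head circle.

```bash
cat >> h.py <<'E'
from scipy.spatial.transform import Rotation as Ro
def rel(pos,yaw,s=None,tilt=0):
    """shift (cm) and turn (deg) in tool axes to tool-down pose; jaw axis across heading yaw"""
    s=s or sense();R0=Ro.from_rotvec(s["eef_rot"]);best=None
    for sg in(1,-1):
        x=np.array([0,0,-1.]);y=sg*np.array([-np.sin(yaw),np.cos(yaw),0]);R=Ro.from_matrix(np.c_[x,y,np.cross(x,y)])
        v=np.degrees((R0.inv()*R).as_rotvec())
        if best is None or np.linalg.norm(v)<np.linalg.norm(best):best=v
    return np.r_[R0.inv().apply(np.array(pos)-s["tcp_pos"])*100,best].round(2)
E
python3 - <<'E'
from h import *
a=cv2.imread("pics/scene.png");b=cv2.imread("pics/top.png")
L,Rr=onplane("top",[(200+246/3,80+219/3),(200+452/3,80+251/3)],.03)
w=L-Rr;print("tips",L,Rr,np.linalg.norm(w),"yaw",np.degrees(np.arctan2(-w[0],w[1])))
f=np.array([w[1],-w[0],0])/np.linalg.norm(w);print("axis from tips",(L+Rr)/2-.021*f)
hs=cv2.cvtColor(b,cv2.COLOR_BGR2HSV);m=cv2.inRange(hs,(0,80,20),(12,255,110))[135:170,310:345]
cn=max(cv2.findContours(m,0,cv2.CHAIN_APPROX_NONE)[0],key=len)[:,0]+(310,135)
P=onplane("top",cn,.19)[:,:2].astype(np.float32);print("head circ",cv2.minEnclosingCircle(P))
X=[.603,-.143,.19];print("reproj",proj("scene",[X]),proj("top",[X]))
y=np.radians(-11)
print(sense()["tcp_pos"],Ro.from_rotvec(sense()["eef_rot"]).as_matrix().round(2).tolist())
print(rel([.395,-.08,.2],y),rel([.395,-.08,.012],y))
cv2.imwrite("pics/c2.png",cv2.resize(a[120:240,130:280],None,fx=4,fy=4,interpolation=cv2.INTER_CUBIC))
E
```

```text
tips [ 0.63913305 -0.04759149  0.03      ] [ 0.60609618 -0.2381177   0.03      ] 0.1933692615676261 yaw -9.837163300661194
axis from tips [ 0.60192337 -0.13926678  0.03      ]
head circ ((0.6057512760162354, -0.13982470333576202), 0.022984713315963745)
reproj [[198.94115036 146.60014921]] [[328.27442604 152.7099619 ]]
[ 0.13649553 -0.53248245  0.21815533] [[-0.0, 0.25, -0.97], [0.0, -0.97, -0.25], [-1.0, -0.0, -0.0]]
[ 1.860e+00 -3.741e+01 -3.627e+01  2.537e+01  1.000e-02  6.000e-02] [ 2.066e+01 -3.739e+01 -3.627e+01  2.537e+01  1.000e-02  6.000e-02]
```

View pics/c2.png

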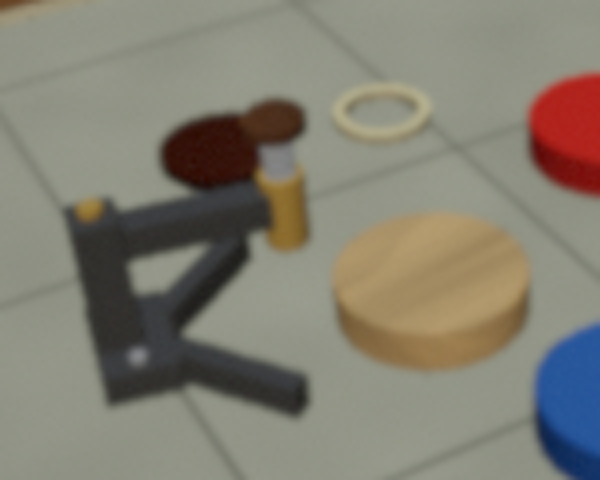

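The crop agrees: the head top is near scene (199,149) and the reprojection lands within about 2 px. The axis is at about (0.604, -0.140) with yaw about -10°. I'm moving now.

Request:
arm_command([
  [0.2, -3.7, -3.6, 2.5, 0, 0],
  [0.4, -7.4, -7.2, 5, 0, 0],
  [0.6, -11.2, -10.8, 7.5, 0, 0],
  [0.8, -15, -14.5, 10, 0, 0],
  [1, -18.7, -18.1, 12.5, 0, 0],
], grip=65)

```text
t: 0.72
tcp_pos: [0.2659, -0.3051, 0.2085]
eef_rot: [2.206, 0.034, -2.206]
ft_force: [1.0, -0.2, 1.0]
opening: 0.0607
```

```bash
python3 - <<'E'
from h import *
y=np.radians(-10)
print(rel([.39,-.08,.15],y),rel([.39,-.08,.012],y),sense()["opening"])
E
```

```text
[ 5.850e+00 -2.211e+01 -1.310e+01  1.177e+01  0.000e+00  1.000e-02] [ 1.965e+01 -2.211e+01 -1.310e+01  1.177e+01  0.000e+00  1.000e-02] 0.06066652939700012
```

Request:
arm_command([
  [1, -4.4, -2.6, 2.4, 0, 0],
  [2, -8.8, -5.2, 4.7, 0, 0],
  [3, -13.2, -7.9, 7.1, 0, 0],
  [4.5, -17.7, -10.5, 9.4, 0, 0],
  [6, -22.1, -13.1, 11.8, 0, 0],
])

```text
t: 1.35
tcp_pos: [0.3897, -0.0799, 0.1483]
eef_rot: [-2.131, 0.187, 2.13]
ft_force: [0.9, 0.2, -0.4]
opening: 0.0603
```

```bash
python3 - <<'E'
from h import *
y=np.radians(-10)
print(rel([.39,-.08,.012],y),sense()["tcp_pos"])
E
```

```text
[ 1.363e+01  0.000e+00 -2.000e-02 -1.000e-02 -2.000e-02 -1.000e-02] [ 0.3897397  -0.07991933  0.14826782]
```

Request:
arm_command([
  [4, 0, 0, 0, 0, 0],
  [8, 0, 0, 0, 0, 0],
  [11.5, 0, 0, 0, 0, 0],
  [13.6, 0, 0, 0, 0, 0],
])

```text
t: 1.85
tcp_pos: [0.3884, -0.0813, 0.0111]
eef_rot: [-2.129, 0.185, 2.133]
ft_force: [0.5, -0.1, -0.0]
opening: 0.0603
```

```bash
python3 - <<'E'
from h import *
y=np.radians(-10)
print(sense()["tcp_pos"],sense()["ft_force"]);print(rel([.428,-.087,.012],y),rel([.50,-.115,.012],y),rel([.529,-.127,.012],y))
save("scene","pics/s1.png");a=save("top","pics/t1.png");cv2.imwrite("pics/t1c.png",cv2.resize(a[80:260,200:430,::-1],None,fx=3,fy=3))
E
```

```text
[ 0.38844622 -0.08127406  0.01108819] [ 0.48288055 -0.09812884 -0.03331201]
[-0.1  -0.12 -3.99  0.07  0.11  0.02] [ -0.11   1.4  -11.57   0.07   0.11   0.02] [ -0.12   2.08 -14.63   0.07   0.11   0.02]
```

View pics/s1.png

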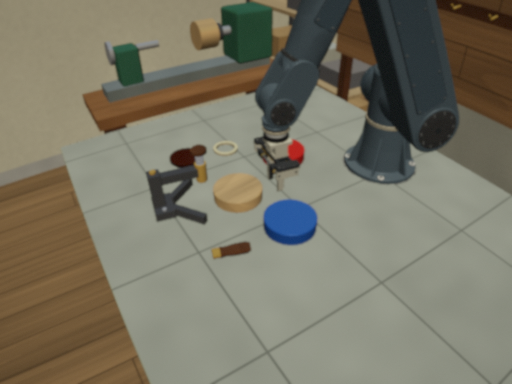

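The picture shows the fingers down at (280,180), behind the blank at (238,192), with everything clear. Now I push.

Request:
arm_command([
  [0, 0, -2.5, 0, 0, 0],
  [0, 0, -4, 0, 0, 0],
  [0, 0.2, -5.2, 0, 0, 0],
  [0, 0.5, -6.4, 0, 0, 0],
  [0, 0.7, -7.6, 0, 0, 0],
])

```text
t: 2.58
tcp_pos: [0.462, -0.1013, 0.0127]
eef_rot: [-2.128, 0.184, 2.134]
ft_force: [-5.1, 1.1, 3.7]
opening: 0.0608
```

Request:
arm_command([
  [0, 0.25, -1.2, 0, 0, 0],
  [0, 0.5, -2.4, 0, 0, 0],
  [0, 0.75, -3.6, 0, 0, 0],
  [0, 1, -4.8, 0, 0, 0],
  [0, 1, -4.8, 0, 0, 0],
])

```text
t: 3.2
tcp_pos: [0.5089, -0.12, 0.0128]
eef_rot: [-2.132, 0.185, 2.13]
ft_force: [0.1, -0.6, -0.6]
opening: 0.0602
```

```bash
cat > m.py <<'E'
from h import *
import sys
b=save("top","pics/%s.png"%sys.argv[1]);b=b[:,:,::-1].copy();save("scene","pics/%ss.png"%sys.argv[1])
m=cv2.inRange(cv2.cvtColor(b,cv2.COLOR_BGR2HSV),(8,50,110),(25,200,255));m[:140]=0
cn=max(cv2.findContours(m,0,cv2.CHAIN_APPROX_NONE)[0],key=len)[:,0]
P=onplane("top",cv2.convexHull(cn)[:,0],.04)[:,:2]
print("blank minenc",cv2.minEnclosingCircle(P.astype(np.float32)))
s=sense();print(s["tcp_pos"],s["ft_force"])
y=np.radians(-10);print(rel([.529,-.127,.012],y))
cv2.imwrite("pics/%sc.png"%sys.argv[1],cv2.resize(b[80:230,230:400],None,fx=4,fy=4,interpolation=cv2.INTER_CUBIC))
E
python3 m.py p1
```

```text
blank minenc ((0.6105231642723083, -0.10318811982870102), 0.060752060264348984)
[ 0.50823738 -0.11969447  0.01270603] [-0.96673914  0.20952395 -0.13463196]
[ 0.07  0.36 -2.17  0.07 -0.02 -0.  ]
```

View pics/p1c.png

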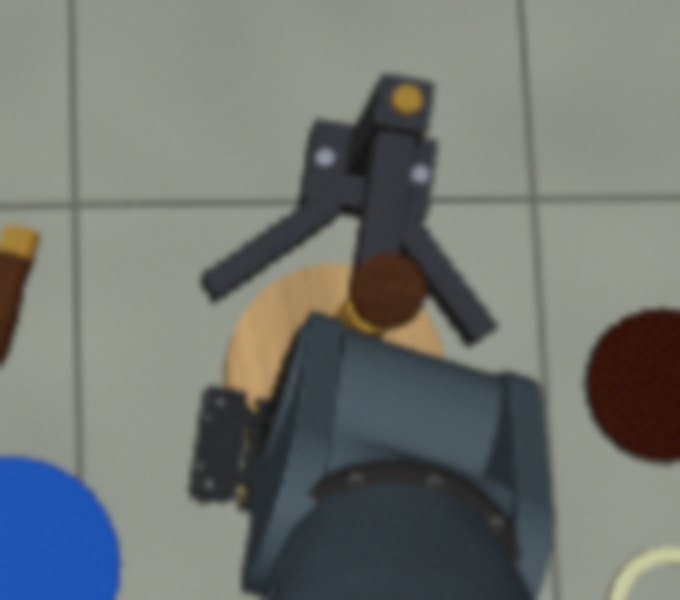

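The picture shows the blank partly in the V, with about 2 cm to go. The gripper is close to the head, so I'll lean it back a little (8° about tool y) while pushing on.

Request:
arm_command([
  [0, 0.0, 0, 0, 4, 0],
  [0, 0.1, -0.4, 0, 8, 0],
  [0, 0.2, -0.8, 0, 8, 0],
  [0, 0.3, -1.2, 0, 8, 0],
  [0, 0.3, -1.2, 0, 8, 0],
])

```text
t: 3.92
tcp_pos: [0.5202, -0.1249, 0.0127]
eef_rot: [-2.28, 0.198, 1.982]
ft_force: [-0.2, -0.1, -0.2]
opening: 0.0606
```

```bash
python3 m.py p2
```

```text
blank minenc ((0.5910031199455261, -0.13504081964492798), 0.07786272466182709)
[ 0.52013585 -0.12485122  0.01273813] [-1.18083577 -0.43967275 -0.64613497]
[ 0.2   0.06 -0.89  0.07 -8.03 -0.  ]
```

View pics/p2s.png

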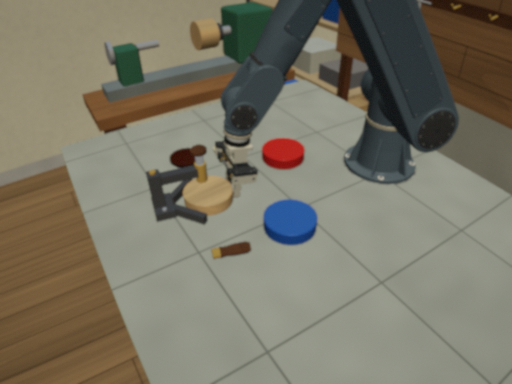

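Request:
arm_command([
  [0.06, 0, -0.4, 0, 0, 0],
  [0.1, 0, -0.7, 0, 0, 0],
  [0.13, 0, -0.9, 0, 0, 0],
  [0.15, 0, -1.1, 0, 0, 0],
  [0.15, 0, -1.1, 0, 0, 0],
])

```text
t: 4.65
tcp_pos: [0.5309, -0.1267, 0.0127]
eef_rot: [-2.281, 0.198, 1.982]
ft_force: [-2.0, 1.1, -0.4]
opening: 0.0604
```

Request:
arm_command([
  [0.03, 0, -0.2, 0, 0, 0],
  [0.05, 0, -0.4, 0, 0, 0],
  [0.05, 0, -0.4, 0, 0, 0],
])

```text
t: 5.03
tcp_pos: [0.5332, -0.127, 0.0124]
eef_rot: [-2.277, 0.197, 1.986]
ft_force: [-10.1, 1.0, 5.3]
opening: 0.06
```

```bash
python3 m.py p3
```

```text
blank minenc ((0.622319757938385, -0.11127808690071106), 0.06186532601714134)
[ 0.53321585 -0.12697516  0.01240059] [-9.31865367  0.48914452  5.15749411]
[-0.02  0.08  0.42  0.08 -7.81  0.03]
```

View pics/p3c.png

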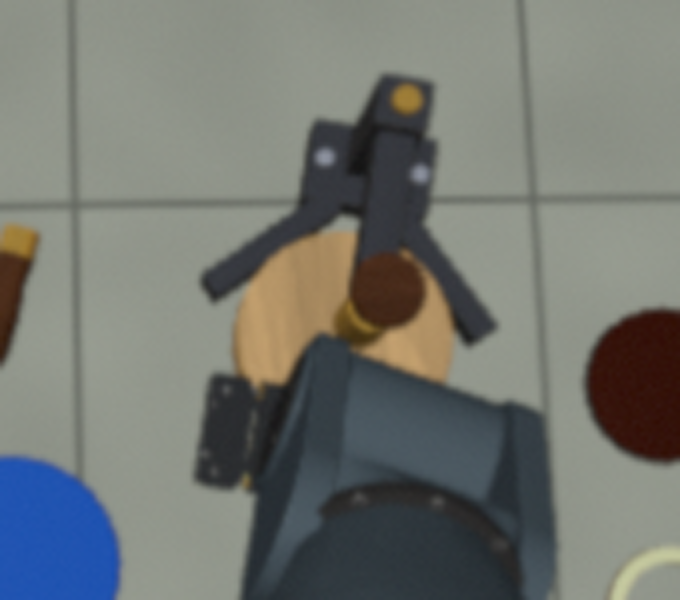

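The blank looks to be touching both cheeks, and the force has jumped to 10 N. I'll firm it up slightly.

Request:
arm_command([
  [0.03, 0, -0.2, 0, 0, 0],
  [0.05, 0, -0.3, 0, 0, 0],
  [0.05, 0, -0.3, 0, 0, 0],
])

```text
t: 5.5
tcp_pos: [0.5337, -0.1269, 0.012]
eef_rot: [-2.271, 0.196, 1.992]
ft_force: [-23.8, 1.5, 17.6]
opening: 0.0604
```

Tip motion has stopped at 24 N, so it's home. I'll back off slowly along the axis, then lift and untilt.

Request:
arm_command([
  [-0.05, 0, 0.3, 0, 0, 0],
  [-0.1, 0, 0.8, 0, 0, 0],
  [-0.5, 0, 2.5, 0, 0, 0],
  [-1.0, 0, 5.5, 0, 0, 0],
  [-1.5, 0, 9, 0, 0, 0],
])

```text
t: 6.12
tcp_pos: [0.4479, -0.1123, 0.0154]
eef_rot: [-2.283, 0.199, 1.98]
ft_force: [0.3, -0.5, -0.0]
opening: 0.0606
```

Request:
arm_command([
  [-5, 0, 2, 0, -4, 0],
  [-11, 0, 2, 0, -8, 0],
  [-17, 0, 2, 0, -8, 0],
  [-23, 0, 2, 0, -8, 0],
  [-25, 0, 2, 0, -8, 0],
], grip=0)

```text
t: 6.75
tcp_pos: [0.3952, -0.1031, 0.2636]
eef_rot: [-2.139, 0.187, 2.124]
ft_force: [0.0, 0.4, 0.3]
opening: 0.015
```

```bash
python3 m.py p4; python3 - <<'E'
from h import *
y=np.radians(-10)
b=cv2.imread("pics/p4.png")
m=cv2.inRange(cv2.cvtColor(b,cv2.COLOR_BGR2HSV),(0,80,20),(12,255,110))[135:170,310:345]
cn=max(cv2.findContours(m,0,cv2.CHAIN_APPROX_NONE)[0],key=len)[:,0]+(310,135)
print("head circ",cv2.minEnclosingCircle(onplane("top",cn,.19)[:,:2].astype(np.float32)))
print("above head",rel([.604,-.140,.25],y),rel([.604,-.140,.20],y))
E
```

```text
blank minenc ((0.6031795144081116, -0.13702866435050964), 0.07732472568750381)
[ 0.3951592  -0.10313523  0.26214117] [-0.0840086   0.04589207 -0.65466636]
[ 2.510e+01  1.000e-02 -1.344e+01  7.000e-02 -3.500e-01 -6.000e-02]
head circ ((0.6062700748443604, -0.13855396211147308), 0.02166156657040119)
above head [  1.34   0.03 -21.2    0.07  -0.35  -0.06] [ 6.340e+00  2.000e-02 -2.117e+01  7.000e-02 -3.500e-01 -6.000e-02]
```

View pics/p4c.png

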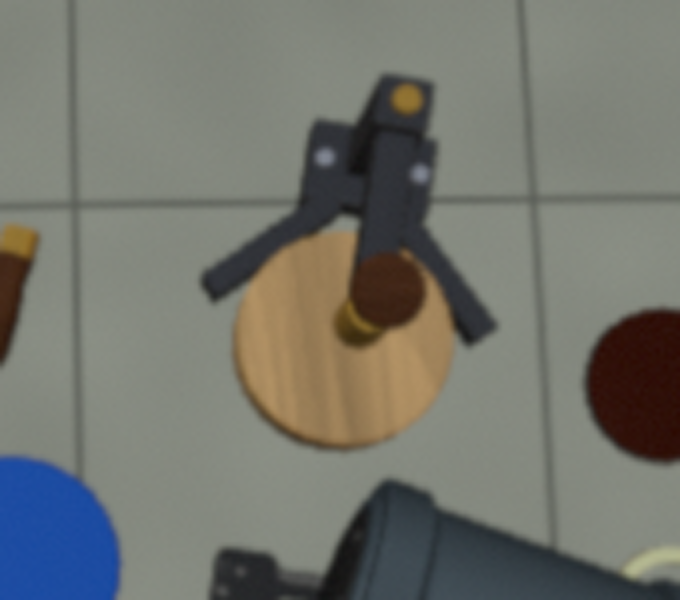

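The blank measures (0.603, -0.137) and the head (0.606, -0.139). They agree to 4 mm, and the blank touches both cheeks in the picture. Moving over the head with the fingers shut.

Request:
arm_command([
  [0.3, 0, -5.3, 0, 0, 0],
  [0.7, 0, -10.6, 0, 0, 0],
  [1.0, 0, -15.9, 0, 0, 0],
  [1.3, 0, -21.2, 0, -0.3, 0],
  [1.3, 0, -21.2, 0, -0.3, 0],
])

```text
t: 7.48
tcp_pos: [0.6046, -0.1394, 0.2431]
eef_rot: [-2.122, 0.183, 2.139]
ft_force: [-0.8, 0.1, -0.5]
opening: 0.0003
```

Request:
arm_command([
  [1.5, 0, 0, 0, 0, 0],
  [3, 0, 0, 0, 0, 0],
  [4.5, 0, 0, 0, 0, 0],
  [5.2, 0, 0, 0, 0, 0],
  [5.2, 0, 0, 0, 0, 0],
])

```text
t: 8.1
tcp_pos: [0.6022, -0.1392, 0.1944]
eef_rot: [-2.124, 0.185, 2.137]
ft_force: [-0.5, -0.1, 0.1]
opening: 0.0004
```

```bash
python3 - <<'E'
from h import *
s=sense();print(s["tcp_pos"],s["ft_force"],s["opening"],rel([.605,-.139,.19],np.radians(-10)))
a=save("scene","pics/q.png")[:,:,::-1];cv2.imwrite("pics/qc.png",cv2.resize(a[90:230,130:280],None,fx=4,fy=4,interpolation=cv2.INTER_CUBIC))
E
```

```text
[ 0.60223815 -0.13917283  0.19440825] [-0.51803375 -0.09890159  0.12496458] 0.0003889974771971153 [ 0.44 -0.06 -0.27  0.07  0.33  0.  ]
```

View pics/qc.png

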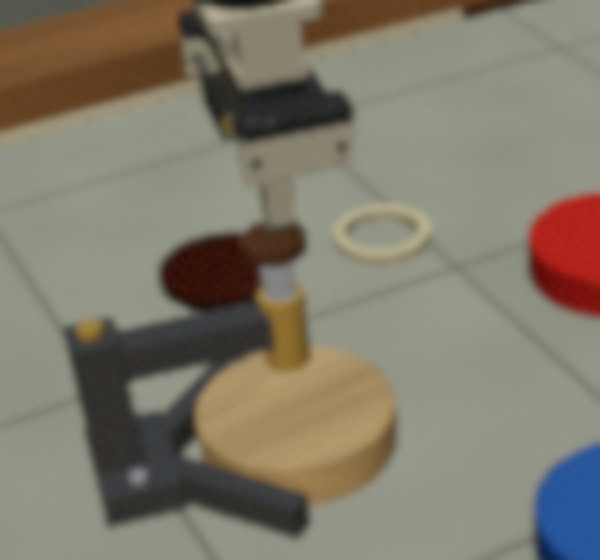

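The fingertips are centred above the head at crop (280,235). Now I press down.

Request:
arm_command([
  [0.6, 0, -0.2, 0, 0, 0],
  [1.3, 0, -0.2, 0, 0, 0],
  [2.0, 0, -0.2, 0, 0, 0],
  [2.7, 0, -0.2, 0, 0, 0],
  [3.2, 0, -0.2, 0, 0, 0],
])

```text
t: 8.78
tcp_pos: [0.605, -0.1397, 0.1637]
eef_rot: [-2.127, 0.185, 2.134]
ft_force: [-2.5, 0.3, 11.8]
opening: 0.0003
```

Request:
arm_command([
  [0.2, 0, 0, 0, 0, 0],
  [0.35, 0, 0, 0, 0, 0],
  [0.35, 0, 0, 0, 0, 0],
])

```text
t: 9.15
tcp_pos: [0.605, -0.1397, 0.1605]
eef_rot: [-2.128, 0.185, 2.134]
ft_force: [-2.9, 0.5, 12.0]
opening: 0.0002
```

Request:
arm_command([
  [0.15, 0, 0, 0, 0, 0],
  [0.3, 0, 0, 0, 0, 0],
  [0.3, 0, 0, 0, 0, 0],
])

```text
t: 9.52
tcp_pos: [0.6052, -0.1398, 0.1601]
eef_rot: [-2.129, 0.185, 2.133]
ft_force: [-11.7, 3.3, 32.7]
opening: -0.0003
```

The plunger is at its hard stop (z 0.160, force up to 33 N). I'll hold for 0.5 s, then release.

Request:
arm_command([
  [-0.05, 0, 0, 0, 0, 0],
  [-0.05, 0, 0, 0, 0, 0],
  [-0.05, 0, 0, 0, 0, 0],
  [-0.05, 0, 0, 0, 0, 0],
])

```text
t: 10.02
tcp_pos: [0.6051, -0.1397, 0.1601]
eef_rot: [-2.129, 0.185, 2.133]
ft_force: [-9.4, 2.5, 28.0]
opening: 0.0005
```

Request:
arm_command([
  [-0.8, 0, 0, 0, 0, 0],
  [-1.6, 0, 0, 0, 0, 0],
  [-2.4, 0, 0, 0, 0, 0],
  [-3.2, 0, 0, 0, 0, 0],
  [-5, 0, 0, 0, 0, 0],
])

```text
t: 10.65
tcp_pos: [0.6042, -0.1394, 0.2066]
eef_rot: [-2.123, 0.184, 2.138]
ft_force: [0.1, 0.2, -0.7]
opening: 0.0006
```

Request:
arm_command([
  [-4, 0, 0, 0, 0, 0],
  [-6, 0, 5, 0, 0, 0],
  [-6, 0, 10, 0, 0, 0],
  [-6, 0, 15, 0, 0, 0],
  [-6, 0, 20, 0, 0, 0],
])

```text
t: 11.28
tcp_pos: [0.4063, -0.1048, 0.2682]
eef_rot: [-2.125, 0.185, 2.136]
ft_force: [0.1, -1.2, 1.0]
opening: 0.0005
```

```bash
python3 m.py p5; python3 - <<'E'
from h import *
b=cv2.imread("pics/p5.png")
m=cv2.inRange(cv2.cvtColor(b,cv2.COLOR_BGR2HSV),(0,80,20),(12,255,110))[135:170,310:345]
cn=max(cv2.findContours(m,0,cv2.CHAIN_APPROX_NONE)[0],key=len)[:,0]+(310,135)
print("head circ",cv2.minEnclosingCircle(onplane("top",cn,.19)[:,:2].astype(np.float32)))
a=cv2.imread("pics/p5s.png");cv2.imwrite("pics/p5v.png",np.vstack([cv2.resize(x,None,fx=2,fy=2) for x in(a[100:240,130:310],b[90:240,220:400])]))
E
```

```text
blank minenc ((0.6031795144081116, -0.13702866435050964), 0.07732472568750381)
[ 0.40454116 -0.10425067  0.26830612] [ 0.61978368 -0.76420141  0.09006016]
[ 25.55   0.09 -12.8    0.06   0.34   0.  ]
head circ ((0.6063418984413147, -0.13831926882266998), 0.02143264003098011)
```

View pics/p5v.png

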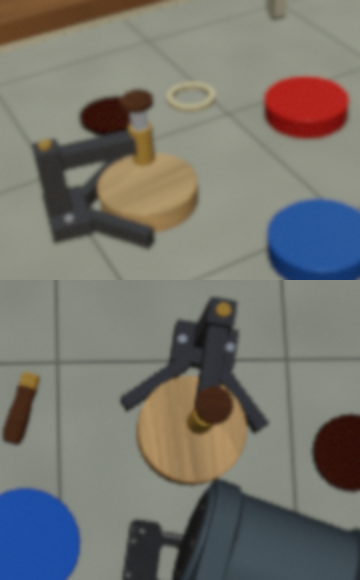

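The last picture shows the plunger back up, the blank unmoved in the V, the bystanders undisturbed and the robot clear. I'm handing in.

```bash
python3 -c "
from bench import job_done;print(job_done())"
```

```text
the job is handed in; nothing more can be done
None
```

The job is done and handed in at about 11.4 s of the 48 s allowed; `job_done()` gives no verdict.

- **Sliding the blank:** I pushed the pale wood blank with the half-open fingers as a two-point cradle until it stopped against the V. The tip stopped moving at 24 N, and the picture showed the blank touching both cheeks.
- **Pressing the punch:** With the fingers shut, I pressed the head down to its hard stop. The tip stopped at z = 0.160 m, and the force rose from 12 N to about 33 N. I held it there for at least 0.5 s, then let the plunger spring back.
- **Last checks:** The blank's measured position was identical before and after pressing. The head measured the same to within 0.3 mm, so the plunger is back up. The stand, handle and ring looked undisturbed in the pictures, and the arm was clear of everything.
- **Disagreement:** The camera put the blank's centre at (0.603, -0.137) and the head's at (0.606, -0.138), about 3.5 mm apart. That is inside the 5 mm limit and about what the roughly 2 mm calibration error in each would give. I relied on the contact with both cheeks as the firmer evidence that the blank is home.

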